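# Transfer a row of bottles to the new rack in reverse order

### The arm

A 6-joint arm with a two-finger parallel gripper is mounted at the origin on a cart in front of the work surface, level with it; the furniture and walls round the work are solid. World frame = base frame: x ahead of the robot, y to its left, z up, the work surface at z = 0. Lengths are in mm, angles in rad, forces in N, time in s.
With the tool pointing down it reaches from about 150 to 775 mm from the base axis. Payload 6.1 kg.
Tool frame: the origin (TCP) lies on the centre line of the jaws, within the pads' length; the fingertips stand 25 mm ahead of it and the grasp point (between the pads) lies 6 mm ahead of it; z points along the fingers, y is the line along which they close (so a half turn about z gives the same grasp; the last joint's range is limited). The gripper opens to 85 mm and grips with 20 to 120 N. Pads are 22 mm wide; open, the fingers measure 114 mm over their backs; the gripper's body (76 mm by 85 mm) begins 54 mm behind the grasp point. The pads swing forward as they close: fully open they stand 13 mm farther back than shut.
Start: joints at [-1.209, 0.126, -0.04, 1.405, 0, 1.571], TCP at [185.821, -490.998, 256.295] pointing down, gripper open.
Joint ranges: [-2.72, 2.72], [-0.95, 1.95], [-1.27, 1.35], [-1.78, 2.02], [-1.46, 1.47], [-3.14, 3.14]. Speed limits (rad/s): [2.39, 2.39, 3.01, 3.14, 3.14, 3.14].

### API

Orientations are given as [roll, pitch, yaw] about the fixed x, y, z axes, in that order (R = Rz(yaw) Ry(pitch) Rx(roll)).
In Python, from rig import robot, get_image, camera_params, ticket gives the robot as it stands.
- The arm moves only by the shell command python3 -m inch 'ROWS' [OPENING] [FORCE]. ROWS is JSON, a list of rows, each an object with "dp": the shift along the tool's x, y, z scaled (see below), a list of three; "angular": the turn, a rotation vector about the tool's x, y, z scaled (see below), a list of three. A call has 1 to 5 rows; each row is the pose to reach, as a shift and turn from the pose commanded when the call began, along the tool's axes at that moment, turning the shorter way round; what a row does not reach only later rows make up. The controller multiplies each number of a shift by 250 mm and each number of a turn by pi rad. A row lasts 1/10 s, in which the tool goes at most 50 mm and 8.59 degrees, less where a joint would pass 70% of its speed; a pose out of reach is approached as far as the arm can. A call with a number of a shift or a turn outside -1 to 1 is refused whole. A call with a gripper value outside its range is refused whole. OPENING is the opening, from -1 (shut) to 1 (fully open), so that 0 is half open, set as the call begins (- or left out, the last holds). The fingers move at their own pace and stop on an object; FORCE is the grip in N (left out, the last holds). Time passes only in rows, so rows that repeat a pose let the fingers close. It gives the time, the measured TCP pose, the force, the opening and the grip force at its end, in the units of the state.
- robot.observe(): the state, without advancing time (a new reading comes with each control period).
- get_image(name): name is "side" or "top"; returns (picture, depth): 420x560x3 uint8, blue, green, red; 420x560 float32, mm along the optical axis (not along the pixel's ray), 0 where there is no reading.
- camera_params(name): a dict with "intrinsics" (3x3 intrinsics, pixels), "xyz" and "orientation" of the camera in the world. Camera axes: x right, y up, looking along -z (the intrinsics and any distortion apply to the point x, -y, -z); pixel columns grow to the right and rows downward; lengths in mm; the calibration is good to about 2 mm. A picture is of the moment at which its call begins. camera_params takes no time and is no camera call.
- ticket.job_done(): hands the job in; it is judged then, once.
The state is a dict: "t": time; "qpos": joint angles; "joint_velocities": joint speeds; "joint_torque": joint torques, N m; "eef_pos": TCP position; "eef_rot": TCP orientation; "contact_force": force on the tool from outside, world axes, zero at the start; "moment": the same for the moment, N m; "gripper_width": finger opening in mm; "finger_force": force on a finger pad.
Only numpy, scipy, OpenCV 4.12 (cv2) and the standard library are available. Lean on these libraries where they do the work, as an engineer would, in place of code of your own. Each camera call takes 0.05 s, during which the arm holds its last target. There are 200 camera calls.

### The job

Move the four bottles (one of them a low, wide jar) from the flat metal tray with the cork pads (the old rack) into the grey compartment tray (the new rack), one bottle to a compartment, in reverse order: seen from the robot, the bottle that stood at the left end of the old row goes into the compartment at the right end, and so on. Set every bottle down upright on the compartment's floor, never drop or topple one, and do not move the timer and the carton.

Things in the scene. Friction and masses are not known exactly. Their poses are not given: they have to be found in the camera images.
- centre_drop (a point): The smallest bottle, a plain straight one with a wide orange cap: 34 mm in diameter, 82 mm high, its cap (also 34 mm) the top 14 mm. Round, rigid, cap fixed, 30 to 220 g. This point is on its axis, half-way up (41 mm above its foot); z points up. At the start it stands on its own pad in the old rack, its foot 9 mm above the worktop.
- centre_seed (a point): The middle-sized bottle, white with a blue cap: 46 mm in diameter, 104 mm high, its cap (45 mm) the top 16 mm. Round, rigid, cap fixed, 30 to 220 g. This point is on its axis, half-way up (52 mm above its foot); z points up. At the start it stands on its own pad in the old rack, its foot 9 mm above the worktop.
- centre_sample (a point): The tallest bottle, white with a red cap: 52 mm in diameter, 110 mm high, its cap (50 mm) the top 18 mm. Round, rigid, cap fixed, 30 to 220 g. This point is on its axis, half-way up (55 mm above its foot); z points up. At the start it stands on its own pad in the old rack, its foot 9 mm above the worktop.
- centre_jar (a point): The widest of the four, a low brown jar with a wide black lid: 60 mm in diameter (up to 63 mm above its foot), 85 mm high, its lid (54 mm) the top 16 mm. Round, rigid, cap fixed, 30 to 220 g. This point is on its axis, half-way up (42 mm above its foot); z points up. At the start it stands on its own pad in the old rack, its foot 9 mm above the worktop.
- pad_drop: The square cork pad, 76 x 76 x 6 mm, fixed, on which the smallest bottle stands at the start (the pads look alike). Origin at the centre of its underside; y points along the row to the left as seen from the robot. The four pads lie in a row, 84 mm apart, on the old rack, a flat metal tray (88 x 345 mm, lip 10 mm high).
- pad_seed: The square cork pad, 76 x 76 x 6 mm, fixed, on which the middle-sized (blue-capped) bottle stands at the start (the pads look alike). Origin at the centre of its underside; y points along the row to the left as seen from the robot. The four pads lie in a row, 84 mm apart, on the old rack, a flat metal tray (88 x 345 mm, lip 10 mm high).
- pad_sample: The square cork pad, 76 x 76 x 6 mm, fixed, on which the tallest bottle stands at the start (the pads look alike). Origin at the centre of its underside; y points along the row to the left as seen from the robot. The four pads lie in a row, 84 mm apart, on the old rack, a flat metal tray (88 x 345 mm, lip 10 mm high).
- pad_jar: The square cork pad, 76 x 76 x 6 mm, fixed, on which the widest, the jar-shaped bottle stands at the start (the pads look alike). Origin at the centre of its underside; y points along the row to the left as seen from the robot. The four pads lie in a row, 84 mm apart, on the old rack, a flat metal tray (88 x 345 mm, lip 10 mm high).
- new_rack: The new rack: a fixed grey tray, 88 (x) by 341 mm (y), 20 mm high, with four open compartments in a row, each 78 x 79 mm inside; walls 5 mm, floor 5 mm thick. Origin at the centre of its underside; y runs along the row to the left as seen from the robot. Compartment centres at y = +126, +42, -42, -126 mm. It lies beyond the old rack or nearer to the robot; both rows run roughly left to right.
- timer: Bystander: a flat white square kitchen-type timer, 64 x 64 x 19 mm, standing to the left of the racks. Origin at the centre of its underside. Not to be moved.
- carton: Bystander: a white and green carton, 64 x 96 x 58 mm, standing to the left of the racks. Origin at the centre of its underside. Not to be moved.
Not all that is in view belongs to the job. What is shaped like the pad_jar but orange or red is not meant.

How it is judged:
By the outcome, as a careful person would: the job done as asked, in the order asked, and still so for the second after the job is handed in, with the robot touching nothing.
It also fails if it takes over 88 s, if anything falls off the work surface, if the arm or the gripper's body presses on something with over 40 N, if the wrist force passes 120 N, or if a joint passes its speed limit or range.

## Working session

There is one attempt and no reset: what is moved stays moved. The work goes in short steps, Python scripts to look and compute and a shell command to move; the robot and the scene stay as the last step left them, time stands still between calls to the robot, and variables do not carry over. Pictures are saved under pics/ and viewed, at most 14 in all, crops included, and the job is handed in when it is done.

```bash
mkdir -p pics; ls; python3 - <<'E'
from rig import robot,get_image,camera_params
import cv2,numpy as np
print(robot.observe())
for n in("side","top"):
    im,d=get_image(n); cv2.imwrite(f"pics/{n}0.png",im); np.save(f"pics/{n}0.npy",d); print(n,camera_params(n),(d>0).mean())
E
```

```text
pics
{'t': 0.0, 'qpos': array([-1.20897808e+00,  1.26381488e-01, -4.06333821e-02,  1.40539982e+00,
       -7.74023523e-06,  1.57079836e+00]), 'joint_velocities': array([-0.0013898 ,  0.00090538, -0.0009727 , -0.00086685,  0.0004666 ,
        0.00128503]), 'joint_torque': array([ 2.24511527e-04, -4.35913181e+01,  3.52924204e+01,  1.71845133e-02,
        7.74722230e-05,  2.16476735e-06]), 'eef_pos': array([ 185.70106245, -490.6553487 ,  255.5160448 ]), 'eef_rot': array([-3.13997429e+00,  7.74352250e-06,  3.61816224e-01]), 'contact_force': array([-0.14892644,  0.27412546, -0.54431234]), 'moment': array([-0.01021032, -0.02078854, -0.03192711]), 'finger_force': 0.0, 'gripper_width': 85.40130500282896}
side {'intrinsics': array([[517.31346677,   0.        , 277.97727024],
       [  0.        , 517.31346677, 208.38442527],
       [  0.        ,   0.        ,   1.        ]]), 'xyz': array([ 804.75735037, -587.32118796, 1032.65884573]), 'orientation': array([0.6519461 , 0.01566158, 0.3958162 ])} 0.9959906462585034
top {'intrinsics': array([[409.77014741,   0.        , 280.34933002],
       [  0.        , 409.77014741, 206.70869248],
       [  0.        ,   0.        ,   1.        ]]), 'xyz': array([ 418.76067669,   71.10974198, 1270.87283566]), 'orientation': array([ 0.06970324, -0.00220985, -1.56755042])} 0.9961649659863946
```

View pics/side0.png

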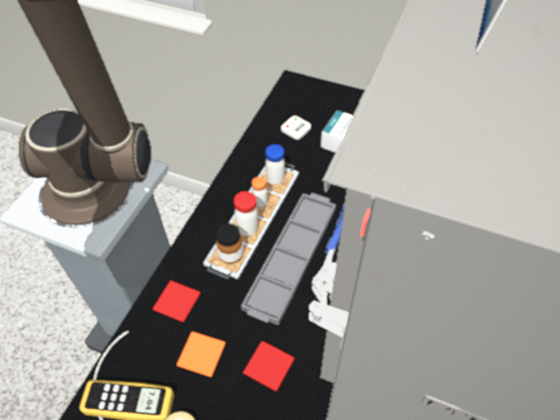

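View pics/top0.png

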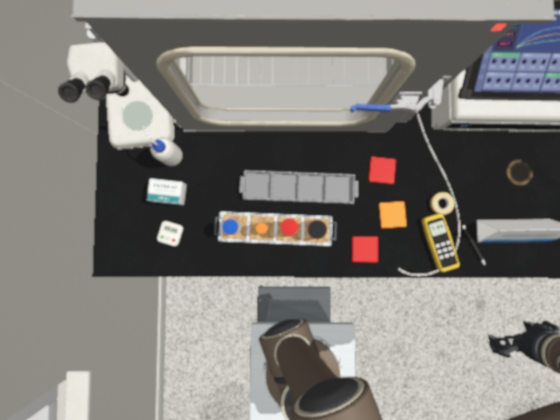

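```bash
cat > h.py <<'E'
import numpy as np,cv2
from scipy.spatial.transform import Rotation as R
from rig import robot,get_image,camera_params
def cam(n):
    c=camera_params(n);return c["intrinsics"],np.array(c["xyz"]),R.from_euler("xyz",c["orientation"]).as_matrix()
def cloud(n,d):
    K,p,M=cam(n);v,u=np.mgrid[:d.shape[0],:d.shape[1]]
    return np.stack([(u-K[0,2])/K[0,0]*d,-(v-K[1,2])/K[1,1]*d,-d],-1)@M.T+p
def plane(n,uv,z):
    K,p,M=cam(n);uv=np.atleast_2d(uv).astype(float)
    r=np.stack([(uv[:,0]-K[0,2])/K[0,0],-(uv[:,1]-K[1,2])/K[1,1],-np.ones(len(uv))],-1)@M.T
    return p+r*((z-p[2])/r[:,2])[:,None]
E
python3 - <<'E'
from h import *
for n in("top","side"):
    im=cv2.imread(f"pics/{n}0.png");d=np.load(f"pics/{n}0.npy");P=cloud(n,d);x,y,z=np.moveaxis(P,-1,0)
    bg=(x>250)&(x<500)&(y>-300)&(y<400)
    # bottle tops: height blobs over 85 mm
    for nm,lo in(("bottles",80),("mid",35)):
        m=((d>0)&bg&(z>lo)&(z<140)).astype(np.uint8)
        k,l,s,c=cv2.connectedComponentsWithStats(m)
        for i in range(1,k):
            if s[i,4]>25:
                q=P[l==i];t=np.percentile(q[:,2],90);top=q[q[:,2]>t-5]
                print(n,nm,c[i].round(),s[i,4],"ztop",t.round(1),"xy",((top[:,:2].min(0)+top[:,:2].max(0))/2).round(1),np.ptp(top[:,:2],0).round(), "bgr",im[l==i].mean(0).round())
    # rack
    m=(d>0)&bg&(z>3)&(z<28)
    k,l,s,c=cv2.connectedComponentsWithStats(m.astype(np.uint8))
    for i in range(1,k):
        if s[i,4]>150:
            q=P[l==i]; r=cv2.minAreaRect(q[:,:2].astype(np.float32)); print(n,"low",c[i].round(),s[i,4],r,"zpct",np.percentile(q[:,2],[10,50,90]).round(1))
    # obstacle: lowest height by x in |y|<250
    for a in range(300,700,40):
        s=(x>a)&(x<a+40)&(abs(y)<250)&(d>0); print(n,a,np.percentile(z[s],[5,50,99]).round() if s.any() else None,end=" ")
    print()
E
python3 - <<'E'
import cv2
im=cv2.imread("pics/top0.png")
cv2.imwrite("pics/crop.png",cv2.resize(im[125:265,130:400],None,fx=2.9,fy=2.9,interpolation=cv2.INTER_CUBIC))
E
```

```text
top bottles [230. 226.] 209 ztop 114.6 xy [444.6 212.3] [40. 43.] bgr [198. 116.  76.]
top bottles [289. 226.] 250 ztop 121.4 xy [443.6  44.3] [48. 45.] bgr [ 69.  77. 227.]
top bottles [318. 229.] 263 ztop 96.6 xy [438.7 -38.2] [49. 49.] bgr [62. 66. 73.]
top bottles [261. 228.] 108 ztop 92.5 xy [441.  124.3] [32. 29.] bgr [ 79. 155. 237.]
top mid [231. 226.] 241 ztop 114.5 xy [444.6 212.3] [40. 43.] bgr [193. 123.  88.]
top mid [289. 227.] 259 ztop 121.3 xy [443.6  44.3] [48. 45.] bgr [ 69.  78. 225.]
top mid [316. 229.] 331 ztop 96.3 xy [438.7 -38.2] [49. 49.] bgr [66. 75. 85.]
top mid [261. 228.] 111 ztop 92.4 xy [441.  124.3] [32. 29.] bgr [ 79. 155. 236.]
top low [273. 228.] 2087 ((440.5609436035156, 83.97132873535156), (381.3096008300781, 95.76400756835938), 88.08960723876953) zpct [ 4.6  8.4 12.1]
top low [390. 218.] 272 ((471.8096923828125, -269.4247741699219), (52.71812057495117, 60.30858612060547), 0.2528775930404663) zpct [3.8 5.9 8.8]
top low [176. 234.] 189 ((420.3214416503906, 384.1031799316406), (70.75391387939453, 31.046607971191406), 0.47036346793174744) zpct [11.5 
[... 1036 characters left out ...]
 [ 4.2 10.8 17.8]
side low [247. 151.] 222 ((331.7151184082031, 275.05938720703125), (108.8035659790039, 78.56729125976562), 50.89388656616211) zpct [3.3 4.3 6.1]
side low [176. 300.] 1164 ((376.5382995605469, -183.08102416992188), (95.08159637451172, 92.6452407836914), 0.7798990607261658) zpct [ 4.6  7.7 10.1]
side low [197. 348.] 742 ((466.1275329589844, -265.9857177734375), (67.81243896484375, 68.13581848144531), 0.4162770211696625) zpct [ 4.8  7.5 10. ]
side 300 [-2.  2.  7.] side 340 [-1.  2. 11.] side 380 [-1.  5. 96.] side 420 [ -0.  33. 123.] side 460 [ -1.   4. 117.] side 500 [-1.  3. 24.] side 540 [-0.  6. 24.] side 580 [-0.  6. 24.] side 620 [-2.  2. 10.] side 660 [ -2.   2. 382.]
```

View pics/crop.png

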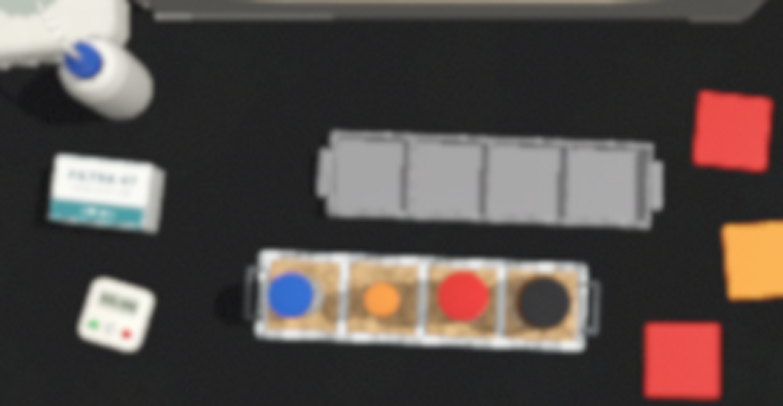

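```bash
python3 - <<'E'
from h import *
for n in("top","side"):
    im=cv2.imread(f"pics/{n}0.png");d=np.load(f"pics/{n}0.npy");P=cloud(n,d);x,y,z=np.moveaxis(P,-1,0)
    hsv=cv2.cvtColor(im,cv2.COLOR_BGR2HSV)
    m=((hsv[...,2]>70)&(hsv[...,1]<60)&(x>490)&(x<640)&(abs(y)<260)&(z<40)&(d>0)).astype(np.uint8)
    k,l,s,c=cv2.connectedComponentsWithStats(m); i=1+s[1:,4].argmax(); mm=(l==i).astype(np.uint8)
    mm=cv2.morphologyEx(mm,cv2.MORPH_OPEN,np.ones((25,25) if n=="top" else (5,5)))
    cn=max(cv2.findContours(mm,0,2)[0],key=cv2.contourArea)[:,0]
    q=plane(n,cn,19)
    r=cv2.minAreaRect(q[:,:2].astype(np.float32)); print(n,c[i],s[i,4],r,cv2.boxPoints(r).round())
    h=(z>150)&(d>0)&(abs(y)<450)&(x>300)
    for a in range(150,1000,100):
        t=h&(z>a)&(z<=a+100); print(a,np.percentile(x[t],[1,5]).round() if t.sum()>20 else None,end=" ")
    print()
E
```

```text
Traceback (most recent call last):
ValueError: max() iterable argument is empty
```

```bash
python3 - <<'E'
from h import *
for n in("top","side"):
    im=cv2.imread(f"pics/{n}0.png");d=np.load(f"pics/{n}0.npy");P=cloud(n,d);x,y,z=np.moveaxis(P,-1,0)
    hsv=cv2.cvtColor(im,cv2.COLOR_BGR2HSV)
    m=((hsv[...,2]>65)&(hsv[...,1]<60)&(x>490)&(x<640)&(abs(y)<260)&(z<40)&(d>0)).astype(np.uint8)
    m=cv2.morphologyEx(m,cv2.MORPH_CLOSE,np.ones((5,5)))
    k,l,s,c=cv2.connectedComponentsWithStats(m); i=1+s[1:,4].argmax(); mm=(l==i).astype(np.uint8)
    if n=="top": mm=cv2.morphologyEx(mm,cv2.MORPH_OPEN,np.ones((21,1)))
    cn=max(cv2.findContours(mm,0,2)[0],key=cv2.contourArea)[:,0]
    q=plane(n,cn,19)
    r=cv2.minAreaRect(q[:,:2].astype(np.float32)); print(n,c[i],s[i,4],r,cv2.boxPoints(r).round())
    h=(z>150)&(d>0)&(abs(y)<450)&(x>300)
    for a in range(150,1000,100):
        t=h&(z>a)&(z<=a+100); print(a,np.percentile(x[t],[1,5]).round() if t.sum()>20 else None,end=" ")
    print()
E
```

```text
top [298.5845051  186.49159085] 3627 ((568.759033203125, 13.33062744140625), (349.5813293457031, 95.89436340332031), 87.98442840576172) [[ 515. -160.]
 [ 611. -163.]
 [ 623.  186.]
 [ 527.  190.]]
150 [674. 724.] 250 [723. 724.] 350 [699. 702.] 450 [723. 724.] 550 [723. 724.] 650 [727. 728.] 750 None 850 None 950 None 
side [288.9089454  257.56393384] 5623 ((571.167724609375, 38.93701171875), (415.3091735839844, 101.63654327392578), 87.08578491210938) [[ 510. -166.]
 [ 611. -171.]
 [ 632.  244.]
 [ 531.  249.]]
150 [734. 739.] 250 [740. 773.] 350 [701. 709.] 450 [735. 747.] 550 [736. 750.] 650 [729. 739.] 750 [816. 817.] 850 None 950 None
```

Candidates, by top-view pixel:
- Blue cap: (230,226) in the tray, against the white squeeze bottle at (160,148). I choose the tray one.
- Red cap: (289,227), against the red squares at (383,170) and (365,249). I choose the cap.
- Orange cap: (261,228), against the orange square at (392,214). I choose the cap.
- Jar: (318,229).

The crop confirms the row from left to right: blue, orange, red, black. The empty grey rack lies beyond it, so the jar goes in the left end and the blue-capped bottle in the right end.

```bash
cat > go.py <<'E'
import sys
from h import *
# usage: go.py x y z -> dp/angular units to reach TCP x,y,z pointing down, yaw 1.537
s=robot.observe();M=R.from_euler("xyz",s["eef_rot"]);T=R.from_euler("xyz",[np.pi,0,1.537])
g=np.array([float(a) for a in sys.argv[1:4]])
print("t",round(s["t"],2),"pos",s["eef_pos"].round(1),"yaw",s["eef_rot"].round(3),"w",round(s["gripper_width"],1),"F",s["contact_force"].round(1),"ff",round(s["finger_force"],1))
print("dp",(M.inv().apply(g-s["eef_pos"])/250).round(4),"ang",((M.inv()*T).as_rotvec()/np.pi).round(4),"j",s["qpos"].round(2))
E
python3 go.py 438.5 -38.4 200
```

```text
t 0.1 pos [ 185.7 -490.7  255.6] yaw [-3.14   0.     0.362] w 85.6 F [-0.2  0.  -0.4] ff 0.0
dp [ 1.586  -1.3339  0.2243] ang [-4.000e-04 -3.000e-04 -3.741e-01] j [-1.21  0.13 -0.04  1.41 -0.    1.57]
```

```bash
r='x'; python3 -m inch '[{"dp":[0.14,-0.12,0.01],"angular":[0,0,-0.035]},{"dp":[0.28,-0.24,0.02],"angular":[0,0,-0.07]},{"dp":[0.42,-0.36,0.03],"angular":[0,0,-0.105]},{"dp":[0.56,-0.48,0.04],"angular":[0,0,-0.14]},{"dp":[0.7,-0.6,0.05],"angular":[0,0,-0.175]}]' 1; python3 go.py 438.5 -38.4 200
```

```text
t: 0.6
eef_pos: [296.7, -287.0, 243.4]
eef_rot: [-3.141, -0.0, 0.915]
contact_force: [0.4, 0.0, -0.1]
gripper_width: 85.3
finger_force: 0.0
t 0.6 pos [ 296.7 -287.   243.4] yaw [-3.141 -0.     0.915] w 85.3 F [ 0.4  0.  -0.1] ff 0.0
dp [ 1.1342 -0.1563  0.1739] ang [-1.000e-04 -1.000e-04 -1.979e-01] j [-0.77 -0.09 -0.28  1.37  0.    1.46]
```

```bash
python3 -m inch '[{"dp":[0.18,-0.03,0.03],"angular":[0,0,-0.04]},{"dp":[0.36,-0.06,0.06],"angular":[0,0,-0.08]},{"dp":[0.54,-0.08,0.09],"angular":[0,0,-0.12]},{"dp":[0.72,-0.1,0.12],"angular":[0,0,-0.16]},{"dp":[0.88,-0.12,0.15],"angular":[0,0,-0.195]}]' >/dev/null; python3 -m inch '[{"dp":[0,0,0],"angular":[0,0,0]},{"dp":[0,0,0],"angular":[0,0,0]}]' >/dev/null; python3 go.py 438.5 -38.4 200
```

```text
t 1.3 pos [407.3 -95.7 205.8] yaw [-3.14   0.     1.526] w 85.5 F [ 0.2 -0.6  0.2] ff 0.0
dp [0.2344 0.1145 0.023 ] ang [-0.0005  0.     -0.0035] j [-0.23 -0.07 -0.35  1.29 -0.    1.38]
```

```bash
python3 -m inch '[{"dp":[0.12,0.055,0.01],"angular":[0,0,-0.0035]},{"dp":[0.234,0.1145,0.023],"angular":[0,0,-0.0035]},{"dp":[0.234,0.1145,0.023],"angular":[0,0,-0.0035]},{"dp":[0.234,0.1145,0.023],"angular":[0,0,-0.0035]},{"dp":[0.234,0.1145,0.023],"angular":[0,0,-0.0035]}]' >/dev/null; python3 go.py 438.5 -38.4 66; python3 - <<'E'
from h import *
im,d=get_image("side");cv2.imwrite("pics/s1.png",cv2.resize(im[100:340,130:450],None,fx=2.4,fy=2.4))
E
```

```text
t 1.8 pos [438.3 -40.6 200.7] yaw [-3.141  0.     1.533] w 85.7 F [0.  0.  0.6] ff 0.0
dp [0.009  0.0007 0.5389] ang [-0.      0.0001 -0.0013] j [-0.09 -0.03 -0.32  1.28 -0.    1.52]
```

View pics/s1.png

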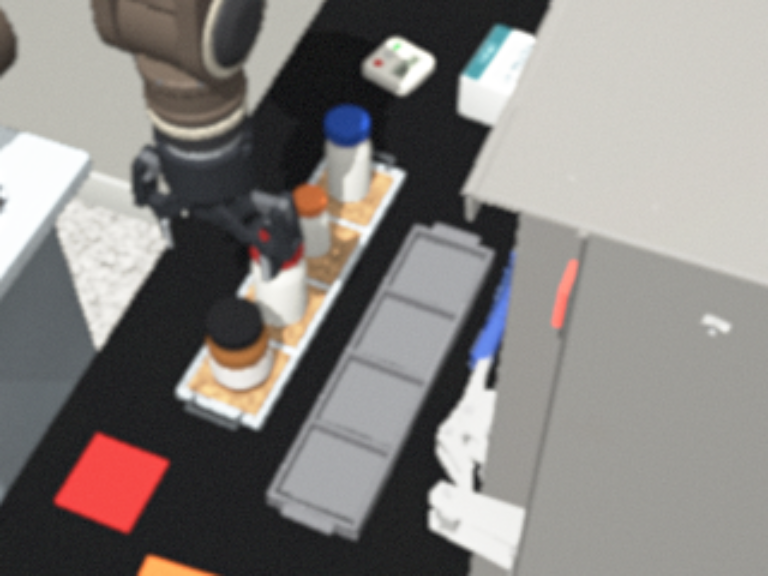

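The fingers straddle the row along x, seen around (275,240) and (160,200) in the crop, with the jar at (238,345) below. Next I descend.

```bash
python3 -m inch '[{"dp":[0,0,0.12],"angular":[0,0,0]},{"dp":[0,0,0.24],"angular":[0,0,0]},{"dp":[0,0,0.36],"angular":[0,0,0]},{"dp":[0,0,0.46],"angular":[0,0,0]},{"dp":[0,0,0.535],"angular":[0,0,0]}]' >/dev/null; python3 -m inch '[{"dp":[0,0,0],"angular":[0,0,0]},{"dp":[0,0,0],"angular":[0,0,0]},{"dp":[0,0,0],"angular":[0,0,0]}]' ; python3 go.py 438.5 -38.4 66
```

```text
t: 2.65
eef_pos: [439.5, -39.9, 68.2]
eef_rot: [3.14, 0.0, 1.534]
contact_force: [0.4, -0.0, 0.4]
gripper_width: 85.4
finger_force: 0.0
t 2.65 pos [439.5 -39.9  68.2] yaw [3.14  0.    1.534] w 85.4 F [ 0.4 -0.   0.4] ff 0.0
dp [ 0.0057 -0.0044  0.0086] ang [ 0.0007  0.0001 -0.0008] j [-0.09  0.04 -0.55  0.97 -0.    1.52]
```

```bash
for i in 1 2; do python3 -m inch '[{"dp":[0.004,0,0.006],"angular":[0,0,0]},{"dp":[0.004,0,0.006],"angular":[0,0,0]},{"dp":[0.004,0,0.006],"angular":[0,0,0]},{"dp":[0.004,0,0.006],"angular":[0,0,0]},{"dp":[0.004,0,0.006],"angular":[0,0,0]}]' -1 40; done; python3 go.py 438.5 -38.4 190
```

```text
t: 3.15
eef_pos: [439.0, -38.4, 66.4]
eef_rot: [3.141, 0.0, 1.535]
contact_force: [-2.4, 0.4, 8.6]
gripper_width: 58.4
finger_force: 42.2
t: 3.65
eef_pos: [439.1, -38.3, 66.4]
eef_rot: [3.14, 0.003, 1.535]
contact_force: [-8.7, -3.2, 21.2]
gripper_width: 58.5
finger_force: 43.5
t 3.65 pos [439.1 -38.3  66.4] yaw [3.140e+00 3.000e-03 1.535e+00] w 58.5 F [-8.7 -3.2 21.2] ff 43.5
dp [-0.0018 -0.0014 -0.4945] ang [ 0.0006  0.0009 -0.0007] j [-0.09  0.04 -0.56  0.97 -0.    1.52]
```

```bash
python3 -m inch '[{"dp":[0,0,-0.04],"angular":[0,0,0]},{"dp":[0,0,-0.12],"angular":[0,0,0]},{"dp":[0,0,-0.24],"angular":[0,0,0]},{"dp":[0,0,-0.36],"angular":[0,0,0]},{"dp":[0,0,-0.48],"angular":[0,0,0]}]' >/dev/null; python3 -m inch '[{"dp":[0,0,-0.02],"angular":[0,0,0]},{"dp":[0,0,-0.02],"angular":[0,0,0]},{"dp":[0,0,-0.02],"angular":[0,0,0]}]' ; python3 go.py 573.7 139.4 194
```

```text
t: 4.45
eef_pos: [438.2, -37.2, 187.5]
eef_rot: [-3.14, -0.0, 1.535]
contact_force: [0.2, -0.3, -2.2]
gripper_width: 58.3
finger_force: 44.2
t 4.45 pos [438.2 -37.2 187.5] yaw [-3.14  -0.     1.535] w 58.3 F [ 0.2 -0.3 -2.2] ff 44.2
dp [ 0.7254  0.5164 -0.0269] ang [-0.0006 -0.0001 -0.0005] j [-0.08 -0.02 -0.35  1.25  0.    1.52]
```

```bash
python3 -m inch '[{"dp":[0.05,0.05,-0.01],"angular":[0,0,0]},{"dp":[0.17,0.15,-0.02],"angular":[0,0,0]},{"dp":[0.29,0.25,-0.026],"angular":[0,0,0]},{"dp":[0.41,0.35,-0.026],"angular":[0,0,0]},{"dp":[0.53,0.45,-0.026],"angular":[0,0,0]}]' >/dev/null; python3 -m inch '[{"dp":[0.1,0.04,0],"angular":[0,0,0]},{"dp":[0.16,0.066,0],"angular":[0,0,0]},{"dp":[0.195,0.066,0],"angular":[0,0,0]},{"dp":[0.195,0.066,0],"angular":[0,0,0]},{"dp":[0.195,0.066,0],"angular":[0,0,0]}]' ; python3 go.py 573.7 139.4 62; python3 - <<'E'
from h import *
for n in("top","side"):
    im,d=get_image(n);cv2.imwrite(f"pics/{n}2.png",im[80:340,100:440])
a=cv2.imread("pics/top2.png");b=cv2.imread("pics/side2.png");cv2.imwrite("pics/both2.png",np.hstack([a,b]))
E
```

```text
t: 5.45
eef_pos: [573.6, 138.6, 195.2]
eef_rot: [-3.141, 0.001, 1.535]
contact_force: [-0.7, -0.0, -1.1]
gripper_width: 58.3
finger_force: 44.2
t 5.45 pos [573.6 138.6 195.2] yaw [-3.141e+00  1.000e-03  1.535e+00] w 58.3 F [-0.7 -0.  -1.1] ff 44.2
dp [0.0035 0.0006 0.5328] ang [-0.0002  0.0002 -0.0007] j [ 0.24  0.26 -0.02  1.3  -0.    1.84]
```

View pics/both2.png

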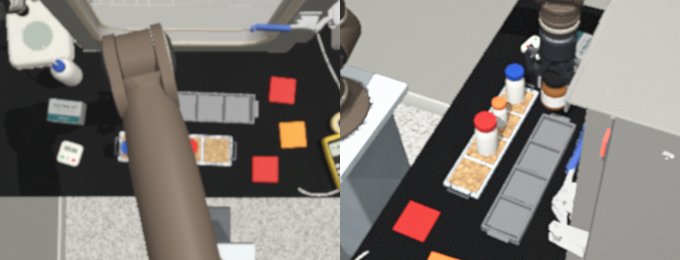

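The jar hangs level at (557,90) in the right half, above the left end of the grey rack. Next I lower it.

```bash
python3 -m inch '[{"dp":[0.003,0,0.08],"angular":[0,0,0]},{"dp":[0.003,0,0.2],"angular":[0,0,0]},{"dp":[0.003,0,0.32],"angular":[0,0,0]},{"dp":[0.003,0,0.42],"angular":[0,0,0]},{"dp":[0.003,0,0.48],"angular":[0,0,0]}]' >/dev/null; python3 -m inch '[{"dp":[0,0,0.016],"angular":[0,0,0]},{"dp":[0,0,0.026],"angular":[0,0,0]},{"dp":[0,0,0.034],"angular":[0,0,0]},{"dp":[0,0,0.034],"angular":[0,0,0]},{"dp":[0,0,0.034],"angular":[0,0,0]}]' ; python3 go.py 573.7 139.4 62
```

```text
t: 6.55
eef_pos: [574.7, 140.0, 67.7]
eef_rot: [3.14, -0.0, 1.535]
contact_force: [0.2, 0.3, -1.8]
gripper_width: 58.4
finger_force: 44.2
t 6.55 pos [574.7 140.   67.7] yaw [ 3.14  -0.     1.535] w 58.4 F [ 0.2  0.3 -1.8] ff 44.2
dp [-0.0025 -0.0041  0.0227] ang [ 0.0004 -0.0001 -0.0006] j [ 0.24  0.31 -0.23  1.03  0.    1.85]
```

```bash
python3 -m inch '[{"dp":[0,-0.004,0.006],"angular":[0,0,0]},{"dp":[0,-0.004,0.012],"angular":[0,0,0]},{"dp":[0,-0.004,0.018],"angular":[0,0,0]},{"dp":[0,-0.004,0.022],"angular":[0,0,0]},{"dp":[0,-0.004,0.022],"angular":[0,0,0]}]'
```

```text
t: 7.05
eef_pos: [573.2, 140.0, 62.5]
eef_rot: [3.141, -0.0, 1.535]
contact_force: [-4.8, -0.1, 6.7]
gripper_width: 58.4
finger_force: 45.0
```

```bash
python3 -m inch '[{"dp":[0,0,0],"angular":[0,0,0]},{"dp":[0,0,0],"angular":[0,0,0]},{"dp":[0,0,0],"angular":[0,0,0]},{"dp":[0,0,0],"angular":[0,0,0]},{"dp":[0,0,0],"angular":[0,0,0]}]' 0.9;  python3 -m inch '[{"dp":[0,0,-0.04],"angular":[0,0,0]},{"dp":[0,0,-0.16],"angular":[0,0,0]},{"dp":[0,0,-0.3],"angular":[0,0,0]},{"dp":[0,0,-0.44],"angular":[0,0,0]},{"dp":[0,0,-0.5],"angular":[0,0,0]}]' ; python3 go.py 443.6 44.4 180
```

```text
t: 7.55
eef_pos: [573.2, 139.9, 61.2]
eef_rot: [-3.141, 0.0, 1.535]
contact_force: [-0.5, 0.9, 0.2]
gripper_width: 81.4
finger_force: 0.0
t: 8.05
eef_pos: [574.5, 140.2, 191.0]
eef_rot: [3.136, -0.002, 1.535]
contact_force: [0.4, -0.2, 0.4]
gripper_width: 81.0
finger_force: 0.0
t 8.05 pos [574.5 140.2 191. ] yaw [ 3.136e+00 -2.000e-03  1.535e+00] w 81.0 F [ 0.4 -0.2  0.4] ff 0.0
dp [-0.4018 -0.5097  0.0407] ang [ 0.0017 -0.0005 -0.0006] j [ 0.24  0.25 -0.03  1.29  0.    1.85]
```

```bash
python3 -m inch '[{"dp":[-0.1,-0.12,0],"angular":[0,0,0]},{"dp":[-0.2,-0.25,0],"angular":[0,0,0]},{"dp":[-0.3,-0.38,0],"angular":[0,0,0]},{"dp":[-0.4,-0.505,0.02],"angular":[0,0,0]},{"dp":[-0.4,-0.508,0.02],"angular":[0,0,0]}]' 1 >/dev/null;  python3 -m inch '[{"dp":[0,0,0],"angular":[0,0,0]},{"dp":[0,0,0],"angular":[0,0,0]},{"dp":[0,0,0],"angular":[0,0,0]}]' >/dev/null; python3 go.py 443.6 44.4 84; python3 - <<'E'
from h import *
im,d=get_image("side");P=cloud("side",d);x,y,z=np.moveaxis(P,-1,0)
b=im[...,0].astype(int);g=im[...,1].astype(int);r=im[...,2].astype(int)
m=(d>0)&(x>520)&(x<620)&(y>80)&(y<200)&(z>60)&(z<120)
print("jar top",np.median(P[m],0),np.percentile(z[m],90),m.sum())
E
```

```text
t 8.85 pos [443.8  45.  181.6] yaw [ 3.141 -0.     1.536] w 85.5 F [ 0.3  0.2 -0.8] ff 0.0
dp [-0.0026 -0.0011  0.3905] ang [ 0.0002 -0.0001 -0.0004] j [ 0.1  -0.01 -0.35  1.23  0.    1.71]
jar top [575.30853713 130.33883008  90.52521412] 94.21993331667102 529
```

Jar stands. Now the sample bottle.

```bash
python3 -m inch '[{"dp":[-0.002,0,0.1],"angular":[0,0,0]},{"dp":[-0.002,0,0.2],"angular":[0,0,0]},{"dp":[-0.002,0,0.3],"angular":[0,0,0]},{"dp":[-0.002,0,0.36],"angular":[0,0,0]},{"dp":[-0.002,0,0.392],"angular":[0,0,0]}]' >/dev/null; python3 -m inch '[{"dp":[0,0,0],"angular":[0,0,0]},{"dp":[0,0,0],"angular":[0,0,0]},{"dp":[0,0,0],"angular":[0,0,0]}]' ; python3 -m inch '[{"dp":[0,0,0],"angular":[0,0,0]},{"dp":[0,0,0],"angular":[0,0,0]},{"dp":[0,0,0],"angular":[0,0,0]},{"dp":[0,0,0],"angular":[0,0,0]},{"dp":[0,0,0],"angular":[0,0,0]}]' -1 40; python3 -m inch '[{"dp":[0,0,0],"angular":[0,0,0]},{"dp":[0,0,0],"angular":[0,0,0]}]'; python3 go.py 443.6 44.4 210
```

```text
t: 9.7
eef_pos: [443.6, 44.2, 84.3]
eef_rot: [3.14, -0.0, 1.535]
contact_force: [0.6, -0.4, 0.2]
gripper_width: 85.6
finger_force: 0.0
t: 10.2
eef_pos: [442.8, 43.9, 84.1]
eef_rot: [3.141, 0.0, 1.535]
contact_force: [-1.5, -0.3, 6.0]
gripper_width: 49.5
finger_force: 35.6
t: 10.4
eef_pos: [442.8, 43.9, 84.1]
eef_rot: [3.141, 0.0, 1.535]
contact_force: [-2.6, -0.8, 5.6]
gripper_width: 49.9
finger_force: 35.6
t 10.4 pos [442.8  43.9  84.1] yaw [3.141 0.    1.535] w 49.9 F [-2.6 -0.8  5.6] ff 35.6
dp [ 0.0021  0.0036 -0.5036] ang [ 0.0002  0.0001 -0.0006] j [ 0.1   0.04 -0.52  1.01 -0.    1.71]
```

```bash
python3 -m inch '[{"dp":[0,0,-0.04],"angular":[0,0,0]},{"dp":[0,0,-0.12],"angular":[0,0,0]},{"dp":[0,0,-0.2],"angular":[0,0,0]},{"dp":[0,0,-0.3],"angular":[0,0,0]},{"dp":[0,0,-0.34],"angular":[0,0,0]}]' >/dev/null; python3 -m inch '[{"dp":[0,0,0],"angular":[0,0,0]},{"dp":[0,0,0],"angular":[0,0,0]},{"dp":[0,0,0],"angular":[0,0,0]}]' ; python3 go.py 571 55.5 170
```

```text
t: 11.2
eef_pos: [442.0, 43.9, 167.1]
eef_rot: [-3.14, 0.0, 1.535]
contact_force: [-0.1, 0.8, -0.8]
gripper_width: 49.5
finger_force: 37.3
t 11.2 pos [442.   43.9 167.1] yaw [-3.14   0.     1.535] w 49.5 F [-0.1  0.8 -0.8] ff 37.3
dp [ 0.0646  0.5139 -0.0128] ang [-0.0006  0.0001 -0.0006] j [ 0.1  -0.01 -0.38  1.2   0.    1.71]
```

```bash
python3 -m inch '[{"dp":[0.01,0.06,0],"angular":[0,0,0]},{"dp":[0.03,0.18,0],"angular":[0,0,0]},{"dp":[0.04,0.3,0],"angular":[0,0,0]},{"dp":[0.055,0.42,0],"angular":[0,0,0]},{"dp":[0.064,0.49,0],"angular":[0,0,0]}]' >/dev/null; python3 -m inch '[{"dp":[0,0.022,0],"angular":[0,0,0]},{"dp":[0,0.022,0],"angular":[0,0,0]},{"dp":[0,0.022,0],"angular":[0,0,0]},{"dp":[0,0.022,0],"angular":[0,0,0]}]' ; python3 go.py 571 55.5 80
```

```text
t: 12.1
eef_pos: [570.5, 55.4, 168.3]
eef_rot: [-3.141, 0.0, 1.535]
contact_force: [0.4, 0.3, -1.7]
gripper_width: 49.6
finger_force: 37.4
t 12.1 pos [570.5  55.4 168.3] yaw [-3.141  0.     1.535] w 49.6 F [ 0.4  0.3 -1.7] ff 37.4
dp [0.0006 0.0022 0.3532] ang [-0.0001  0.     -0.0006] j [ 0.1   0.23 -0.11  1.23 -0.    1.7 ]
```

```bash
python3 -m inch '[{"dp":[0,0,0.08],"angular":[0,0,0]},{"dp":[0,0,0.16],"angular":[0,0,0]},{"dp":[0,0,0.24],"angular":[0,0,0]},{"dp":[0,0,0.3],"angular":[0,0,0]},{"dp":[0,0,0.325],"angular":[0,0,0]}]' >/dev/null; python3 -m inch '[{"dp":[0,0,0],"angular":[0,0,0]},{"dp":[0,0,0.006],"angular":[0,0,0]},{"dp":[0,0,0.012],"angular":[0,0,0]},{"dp":[0,0,0.018],"angular":[0,0,0]},{"dp":[0,0,0.018],"angular":[0,0,0]}]' ; python3 -m inch '[{"dp":[0,0,0],"angular":[0,0,0]},{"dp":[0,0,0],"angular":[0,0,0]}]' ; python3 go.py 571 55.5 80
```

```text
t: 13.1
eef_pos: [571.3, 55.5, 82.8]
eef_rot: [3.141, -0.0, 1.535]
contact_force: [-0.2, -0.1, -2.3]
gripper_width: 49.8
finger_force: 37.4
t: 13.3
eef_pos: [571.3, 55.5, 82.7]
eef_rot: [3.141, -0.0, 1.535]
contact_force: [-0.1, -0.1, -1.1]
gripper_width: 49.3
finger_force: 37.4
t 13.3 pos [571.3  55.5  82.7] yaw [ 3.141 -0.     1.535] w 49.3 F [-0.1 -0.1 -1.1] ff 37.4
dp [ 0.0001 -0.0012  0.0107] ang [ 0.     -0.     -0.0006] j [ 0.1   0.27 -0.25  1.05  0.    1.7 ]
```

```bash
python3 -m inch '[{"dp":[0,0,0.004],"angular":[0,0,0]},{"dp":[0,0,0.008],"angular":[0,0,0]},{"dp":[0,0,0.011],"angular":[0,0,0]},{"dp":[0,0,0.013],"angular":[0,0,0]},{"dp":[0,0,0.013],"angular":[0,0,0]}]'
```

```text
t: 13.8
eef_pos: [571.3, 55.4, 80.2]
eef_rot: [3.141, -0.0, 1.535]
contact_force: [-2.1, -1.2, 5.6]
gripper_width: 49.4
finger_force: 37.9
```

Contact with the floor. Release, rise, then go to drop.

```bash
python3 -m inch '[{"dp":[0,0,0],"angular":[0,0,0]},{"dp":[0,0,0],"angular":[0,0,0]},{"dp":[0,0,0],"angular":[0,0,0]},{"dp":[0,0,0],"angular":[0,0,0]},{"dp":[0,0,0],"angular":[0,0,0]}]' 0.9 >/dev/null;  python3 -m inch '[{"dp":[0,0,-0.04],"angular":[0,0,0]},{"dp":[0,0,-0.14],"angular":[0,0,0]},{"dp":[0,0,-0.26],"angular":[0,0,0]},{"dp":[0,0,-0.38],"angular":[0,0,0]},{"dp":[0,0,-0.42],"angular":[0,0,0]}]' ; python3 -m inch '[{"dp":[0,0,0],"angular":[0,0,0]},{"dp":[0,0,0],"angular":[0,0,0]}]' ; python3 go.py 441 124 184
```

```text
t: 14.8
eef_pos: [572.6, 55.6, 188.4]
eef_rot: [3.136, -0.001, 1.535]
contact_force: [-0.2, -0.0, 0.5]
gripper_width: 81.3
finger_force: 0.0
t: 15.0
eef_pos: [570.9, 55.4, 183.5]
eef_rot: [-3.141, 0.0, 1.535]
contact_force: [0.0, 0.2, 0.2]
gripper_width: 80.9
finger_force: 0.0
t 15.0 pos [570.9  55.4 183.5] yaw [-3.141  0.     1.535] w 80.9 F [0.  0.2 0.2] ff 0.0
dp [ 0.2556 -0.5292 -0.0016] ang [-0.0002  0.     -0.0006] j [ 0.1   0.23 -0.08  1.27 -0.    1.7 ]
```

```bash
python3 -m inch '[{"dp":[0.06,-0.12,0],"angular":[0,0,0]},{"dp":[0.13,-0.26,0],"angular":[0,0,0]},{"dp":[0.19,-0.4,0],"angular":[0,0,0]},{"dp":[0.2556,-0.527,0],"angular":[0,0,0]},{"dp":[0.2556,-0.527,0],"angular":[0,0,0]}]' 1 >/dev/null;  python3 -m inch '[{"dp":[0,0,0],"angular":[0,0,0]},{"dp":[0,0,0],"angular":[0,0,0]},{"dp":[0,0,0],"angular":[0,0,0]}]' >/dev/null; python3 go.py 441 124 70; python3 - <<'E'
from h import *
im,d=get_image("side");cv2.imwrite("pics/s3.png",cv2.resize(im[100:340,130:450],None,fx=2,fy=2))
E
```

```text
t 15.8 pos [442.4 123.6 183.7] yaw [-3.141  0.     1.534] w 85.4 F [ 0.5 -0.3 -0.1] ff 0.0
dp [ 0.0015 -0.0054  0.4547] ang [-0.0003  0.0001 -0.0009] j [ 0.27  0.01 -0.32  1.24 -0.    1.88]
```

View pics/s3.png

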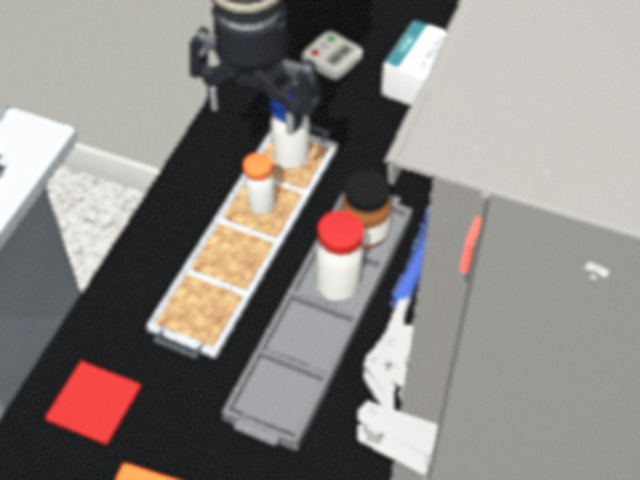

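The jar (367,208) and the sample bottle (340,255) stand upright in the two left compartments. Drop is at (260,185).

```bash
python3 -m inch '[{"dp":[0.0015,-0.005,0.1],"angular":[0,0,0]},{"dp":[0.0015,-0.005,0.22],"angular":[0,0,0]},{"dp":[0.0015,-0.005,0.34],"angular":[0,0,0]},{"dp":[0.0015,-0.005,0.42],"angular":[0,0,0]},{"dp":[0.0015,-0.005,0.455],"angular":[0,0,0]}]' >/dev/null; python3 -m inch '[{"dp":[0,0,0],"angular":[0,0,0]},{"dp":[0,0,0],"angular":[0,0,0]},{"dp":[0,0,0],"angular":[0,0,0]}]' ; python3 -m inch '[{"dp":[0,0,0],"angular":[0,0,0]},{"dp":[0,0,0],"angular":[0,0,0]},{"dp":[0,0,0],"angular":[0,0,0]},{"dp":[0,0,0],"angular":[0,0,0]},{"dp":[0,0,0],"angular":[0,0,0]}]' -1 40; python3 -m inch '[{"dp":[0,0,0],"angular":[0,0,0]},{"dp":[0,0,0],"angular":[0,0,0]},{"dp":[0,0,0],"angular":[0,0,0]}]'; python3 go.py 441 124 195
```

```text
t: 16.65
eef_pos: [441.6, 124.6, 71.8]
eef_rot: [3.14, -0.001, 1.535]
contact_force: [-0.6, -0.0, 0.4]
gripper_width: 85.5
finger_force: 0.0
t: 17.15
eef_pos: [440.8, 124.5, 71.0]
eef_rot: [3.141, -0.0, 1.535]
contact_force: [-0.9, -0.1, 4.2]
gripper_width: 32.0
finger_force: 39.6
t: 17.45
eef_pos: [440.8, 124.5, 70.9]
eef_rot: [3.141, -0.0, 1.535]
contact_force: [-0.8, -0.6, 5.3]
gripper_width: 32.3
finger_force: 39.7
t 17.45 pos [440.8 124.5  70.9] yaw [ 3.141 -0.     1.535] w 32.3 F [-0.8 -0.6  5.3] ff 39.7
dp [-0.0019  0.0011 -0.4962] ang [ 0.0002 -0.0001 -0.0006] j [ 0.28  0.07 -0.52  0.98  0.    1.88]
```

```bash
python3 -m inch '[{"dp":[0,0,-0.04],"angular":[0,0,0]},{"dp":[0,0,-0.12],"angular":[0,0,0]},{"dp":[0,0,-0.24],"angular":[0,0,0]},{"dp":[0,0,-0.36],"angular":[0,0,0]},{"dp":[0,0,-0.49],"angular":[0,0,0]}]' >/dev/null; python3 -m inch '[{"dp":[0,0,0],"angular":[0,0,0]},{"dp":[0,0,0],"angular":[0,0,0]},{"dp":[0,0,0],"angular":[0,0,0]}]' ; python3 go.py 568 -28.5 193
```

```text
t: 18.25
eef_pos: [440.0, 124.2, 192.0]
eef_rot: [-3.14, 0.001, 1.535]
contact_force: [-0.0, 0.2, -0.8]
gripper_width: 32.3
finger_force: 39.7
t 18.25 pos [440.  124.2 192. ] yaw [-3.140e+00  1.000e-03  1.535e+00] w 32.3 F [-0.   0.2 -0.8] ff 39.7
dp [-0.5924  0.5336 -0.0046] ang [-0.0006  0.0002 -0.0006] j [ 0.28  0.01 -0.31  1.26 -0.    1.88]
```

```bash
python3 -m inch '[{"dp":[-0.05,0.045,0],"angular":[0,0,0]},{"dp":[-0.17,0.15,0],"angular":[0,0,0]},{"dp":[-0.29,0.26,0],"angular":[0,0,0]},{"dp":[-0.41,0.37,0],"angular":[0,0,0]},{"dp":[-0.52,0.47,0],"angular":[0,0,0]}]' >/dev/null; python3 -m inch '[{"dp":[-0.05,0.045,0],"angular":[0,0,0]},{"dp":[-0.072,0.062,0],"angular":[0,0,0]},{"dp":[-0.072,0.062,0],"angular":[0,0,0]},{"dp":[-0.072,0.062,0],"angular":[0,0,0]},{"dp":[-0.072,0.062,0],"angular":[0,0,0]}]' ; python3 go.py 568 -28.5 67
```

```text
t: 19.25
eef_pos: [567.5, -27.1, 193.2]
eef_rot: [-3.141, -0.0, 1.537]
contact_force: [0.2, -0.6, -0.3]
gripper_width: 32.3
finger_force: 39.8
t 19.25 pos [567.5 -27.1 193.2] yaw [-3.141 -0.     1.537] w 32.3 F [ 0.2 -0.6 -0.3] ff 39.8
dp [-0.0056  0.0022  0.5049] ang [-0.     -0.0001 -0.0001] j [-0.05  0.21 -0.07  1.28  0.    1.56]
```

```bash
python3 -m inch '[{"dp":[-0.005,0,0.08],"angular":[0,0,0]},{"dp":[-0.005,0,0.2],"angular":[0,0,0]},{"dp":[-0.005,0,0.32],"angular":[0,0,0]},{"dp":[-0.005,0,0.42],"angular":[0,0,0]},{"dp":[-0.005,0,0.48],"angular":[0,0,0]}]' >/dev/null; python3 -m inch '[{"dp":[0,0,0],"angular":[0,0,0]},{"dp":[0,0,0.006],"angular":[0,0,0]},{"dp":[0,0,0.012],"angular":[0,0,0]},{"dp":[0,0,0.012],"angular":[0,0,0]},{"dp":[0,0,0.012],"angular":[0,0,0]}]' ; python3 go.py 568 -28.5 67
```

```text
t: 20.25
eef_pos: [568.7, -29.5, 70.9]
eef_rot: [3.14, 0.0, 1.535]
contact_force: [-0.9, 0.1, -0.2]
gripper_width: 32.0
finger_force: 39.8
t 20.25 pos [568.7 -29.5  70.9] yaw [3.14  0.    1.535] w 32.0 F [-0.9  0.1 -0.2] ff 39.8
dp [ 0.0038 -0.0028  0.0156] ang [ 0.0004  0.     -0.0006] j [-0.05  0.27 -0.28  1.02  0.    1.55]
```

```bash
python3 -m inch '[{"dp":[0,0,0.005],"angular":[0,0,0]},{"dp":[0,0,0.01],"angular":[0,0,0]},{"dp":[0,0,0.015],"angular":[0,0,0]},{"dp":[0,0,0.018],"angular":[0,0,0]},{"dp":[0,0,0.018],"angular":[0,0,0]}]'
```

```text
t: 20.75
eef_pos: [568.3, -29.6, 66.9]
eef_rot: [3.141, 0.0, 1.535]
contact_force: [-4.7, -0.1, 9.1]
gripper_width: 31.8
finger_force: 40.6
```

```bash
python3 -m inch '[{"dp":[0,0,0],"angular":[0,0,0]},{"dp":[0,0,0],"angular":[0,0,0]},{"dp":[0,0,0],"angular":[0,0,0]},{"dp":[0,0,0],"angular":[0,0,0]},{"dp":[0,0,0],"angular":[0,0,0]}]' 0.9 ; python3 -m inch '[{"dp":[0,0,0],"angular":[0,0,0]},{"dp":[0,0,0],"angular":[0,0,0]}]' >/dev/null; python3 -m inch '[{"dp":[0,0,-0.04],"angular":[0,0,0]},{"dp":[0,0,-0.14],"angular":[0,0,0]},{"dp":[0,0,-0.26],"angular":[0,0,0]},{"dp":[0,0,-0.4],"angular":[0,0,0]},{"dp":[0,0,-0.48],"angular":[0,0,0]}]' >/dev/null; python3 -m inch '[{"dp":[0,0,0],"angular":[0,0,0]},{"dp":[0,0,0],"angular":[0,0,0]}]' >/dev/null; python3 go.py 444.7 212 187
```

```text
t: 21.25
eef_pos: [568.1, -29.4, 65.3]
eef_rot: [-3.141, -0.0, 1.535]
contact_force: [-0.0, 0.3, 0.0]
gripper_width: 81.3
finger_force: 0.0
t 22.15 pos [568.4 -29.5 185.9] yaw [3.141 0.    1.535] w 81.3 F [-0.5  0.4  0.3] ff 0.0
dp [ 0.9476 -0.5287 -0.0048] ang [ 0.0003  0.     -0.0006] j [-0.05  0.22 -0.09  1.27 -0.    1.55]
```

```bash
python3 -m inch '[{"dp":[0.13,-0.07,0],"angular":[0,0,0]},{"dp":[0.28,-0.16,0],"angular":[0,0,0]},{"dp":[0.43,-0.24,0],"angular":[0,0,0]},{"dp":[0.58,-0.32,0],"angular":[0,0,0]},{"dp":[0.73,-0.41,0],"angular":[0,0,0]}]' 1 >/dev/null;  python3 -m inch '[{"dp":[0.1,-0.06,0],"angular":[0,0,0]},{"dp":[0.21,-0.117,0],"angular":[0,0,0]},{"dp":[0.215,-0.117,0],"angular":[0,0,0]},{"dp":[0.215,-0.117,0],"angular":[0,0,0]},{"dp":[0.215,-0.117,0],"angular":[0,0,0]}]' >/dev/null; python3 -m inch '[{"dp":[0,0,0],"angular":[0,0,0]},{"dp":[0,0,0],"angular":[0,0,0]}]' >/dev/null; python3 go.py 444.7 212 82
```

```text
t 23.35 pos [445.3 210.5 185.4] yaw [-3.141  0.     1.534] w 85.3 F [ 0.1 -0.1 -0.5] ff 0.0
dp [ 0.0059 -0.0025  0.4134] ang [-0.0001  0.0001 -0.0011] j [ 0.44  0.07 -0.25  1.24 -0.    2.05]
```

```bash
python3 -m inch '[{"dp":[0.005,-0.003,0.1],"angular":[0,0,0]},{"dp":[0.005,-0.003,0.2],"angular":[0,0,0]},{"dp":[0.005,-0.003,0.3],"angular":[0,0,0]},{"dp":[0.005,-0.003,0.38],"angular":[0,0,0]},{"dp":[0.005,-0.003,0.41],"angular":[0,0,0]}]' >/dev/null; python3 -m inch '[{"dp":[0,0,0],"angular":[0,0,0]},{"dp":[0,0,0],"angular":[0,0,0]},{"dp":[0,0,0],"angular":[0,0,0]}]' ; python3 -m inch '[{"dp":[0,0,0],"angular":[0,0,0]},{"dp":[0,0,0],"angular":[0,0,0]},{"dp":[0,0,0],"angular":[0,0,0]},{"dp":[0,0,0],"angular":[0,0,0]},{"dp":[0,0,0],"angular":[0,0,0]}]' -1 40; python3 -m inch '[{"dp":[0,0,0],"angular":[0,0,0]},{"dp":[0,0,0],"angular":[0,0,0]},{"dp":[0,0,0],"angular":[0,0,0]}]'; python3 -m inch '[{"dp":[0,0,-0.04],"angular":[0,0,0]},{"dp":[0,0,-0.12],"angular":[0,0,0]},{"dp":[0,0,-0.24],"angular":[0,0,0]},{"dp":[0,0,-0.36],"angular":[0,0,0]},{"dp":[0,0,-0.49],"angular":[0,0,0]}]' >/dev/null; python3 -m inch '[{"dp":[0,0,0],"angular":[0,0,0]},{"dp":[0,0,0],"angular":[0,0,0]},{"dp":[0,0,0],"angular":[0,0,0]}]'; python3 go.py 445 -90 205
```

```text
t: 24.15
eef_pos: [445.1, 212.9, 84.3]
eef_rot: [3.14, -0.001, 1.535]
contact_force: [0.3, 0.1, -0.6]
gripper_width: 85.7
finger_force: 0.0
t: 24.65
eef_pos: [444.4, 212.7, 83.7]
eef_rot: [3.141, -0.0, 1.535]
contact_force: [-3.2, -0.3, 6.1]
gripper_width: 43.9
finger_force: 40.3
t: 24.95
eef_pos: [444.4, 212.7, 83.7]
eef_rot: [3.141, -0.0, 1.535]
contact_force: [-0.9, -1.2, 4.5]
gripper_width: 44.3
finger_force: 40.3
t: 25.75
eef_pos: [443.7, 212.4, 204.5]
eef_rot: [-3.14, 0.001, 1.535]
contact_force: [-0.6, 0.6, -1.3]
gripper_width: 43.9
finger_force: 40.9
t 25.75 pos [443.7 212.4 204.5] yaw [-3.140e+00  1.000e-03  1.535e+00] w 43.9 F [-0.6  0.6 -1.3] ff 40.9
dp [-1.2085e+00  4.8100e-02 -1.1000e-03] ang [-0.0005  0.0002 -0.0006] j [ 0.45  0.07 -0.22  1.29  0.    2.05]
```

```bash
python3 -m inch '[{"dp":[-0.06,0,0],"angular":[0,0,0]},{"dp":[-0.2,0,0],"angular":[0,0,0]},{"dp":[-0.35,0,0],"angular":[0,0,0]},{"dp":[-0.5,0.02,0],"angular":[0,0,0]},{"dp":[-0.65,0.03,0],"angular":[0,0,0]}]' >/dev/null; python3 -m inch '[{"dp":[-0.14,0.02,0],"angular":[0,0,0]},{"dp":[-0.26,0.08,0],"angular":[0,0,0]},{"dp":[-0.37,0.17,0],"angular":[0,0,0]},{"dp":[-0.47,0.27,0],"angular":[0,0,0]},{"dp":[-0.55,0.37,0],"angular":[0,0,0]}]' >/dev/null;  python3 -m inch '[{"dp":[0,0,0],"angular":[0,0,0]},{"dp":[0,0,0],"angular":[0,0,0]},{"dp":[0,0,0],"angular":[0,0,0]}]';python3 go.py 565.2 -112.5 79
```

```text
t: 27.05
eef_pos: [532.3, -90.6, 204.9]
eef_rot: [-3.14, -0.0, 1.535]
contact_force: [-1.2, 0.1, -0.3]
gripper_width: 44.0
finger_force: 41.0
t 27.05 pos [532.3 -90.6 204.9] yaw [-3.14  -0.     1.535] w 44.0 F [-1.2  0.1 -0.3] ff 41.0
dp [-0.0831  0.1356  0.5033] ang [-0.0006 -0.0001 -0.0006] j [-0.17  0.16 -0.11  1.3   0.    1.44]
```

```bash
python3 -m inch '[{"dp":[-0.04,0.07,0],"angular":[0,0,0]},{"dp":[-0.083,0.135,0],"angular":[0,0,0]},{"dp":[-0.083,0.135,0],"angular":[0,0,0]},{"dp":[-0.083,0.135,0],"angular":[0,0,0]},{"dp":[-0.083,0.135,0.04],"angular":[0,0,0]}]' ; python3 -m inch '[{"dp":[0,0,0.12],"angular":[0,0,0]},{"dp":[0,0,0.22],"angular":[0,0,0]},{"dp":[0,0,0.32],"angular":[0,0,0]},{"dp":[0,0,0.4],"angular":[0,0,0]},{"dp":[0,0,0.445],"angular":[0,0,0]}]' >/dev/null; python3 -m inch '[{"dp":[0,0,0],"angular":[0,0,0]},{"dp":[0,0,0],"angular":[0,0,0]},{"dp":[0,0,0],"angular":[0,0,0]}]'; python3 go.py 565.2 -112.5 79
```

```text
t: 27.55
eef_pos: [566.2, -112.1, 196.6]
eef_rot: [3.14, 0.0, 1.536]
contact_force: [-0.2, -0.3, -0.5]
gripper_width: 44.1
finger_force: 41.1
t: 28.35
eef_pos: [567.2, -112.8, 85.6]
eef_rot: [3.14, 0.0, 1.535]
contact_force: [0.4, -0.2, -0.4]
gripper_width: 44.0
finger_force: 41.1
t 28.35 pos [ 567.2 -112.8   85.6] yaw [3.14  0.    1.535] w 44.0 F [ 0.4 -0.2 -0.4] ff 41.1
dp [ 0.0008 -0.0079  0.0265] ang [ 0.0007  0.0001 -0.0006] j [-0.2   0.28 -0.23  1.06  0.    1.41]
```

```bash
python3 -m inch '[{"dp":[0,-0.005,0.006],"angular":[0,0,0]},{"dp":[0,-0.005,0.012],"angular":[0,0,0]},{"dp":[0,-0.005,0.017],"angular":[0,0,0]},{"dp":[0,-0.005,0.021],"angular":[0,0,0]},{"dp":[0,-0.005,0.023],"angular":[0,0,0]}]';  python3 -m inch '[{"dp":[0,0,0],"angular":[0,0,0]},{"dp":[0,0,0],"angular":[0,0,0]}]'
```

```text
t: 28.85
eef_pos: [565.4, -112.8, 79.7]
eef_rot: [3.141, 0.0, 1.535]
contact_force: [-3.0, -0.5, 9.7]
gripper_width: 44.0
finger_force: 42.0
t: 29.05
eef_pos: [565.4, -112.8, 79.7]
eef_rot: [3.141, 0.0, 1.535]
contact_force: [-3.5, -0.2, 7.6]
gripper_width: 43.7
finger_force: 41.7
```

Contact. Release and retreat up, then clear of the view.

```bash
python3 -m inch '[{"dp":[0,0,0],"angular":[0,0,0]},{"dp":[0,0,0],"angular":[0,0,0]},{"dp":[0,0,0],"angular":[0,0,0]},{"dp":[0,0,0],"angular":[0,0,0]},{"dp":[0,0,0],"angular":[0,0,0]}]' 0.9 ; python3 -m inch '[{"dp":[0,0,0],"angular":[0,0,0]},{"dp":[0,0,0],"angular":[0,0,0]}]' >/dev/null; python3 -m inch '[{"dp":[0,0,-0.04],"angular":[0,0,0]},{"dp":[0,0,-0.14],"angular":[0,0,0]},{"dp":[0,0,-0.26],"angular":[0,0,0]},{"dp":[0,0,-0.4],"angular":[0,0,0]},{"dp":[0,0,-0.48],"angular":[0,0,0]}]' >/dev/null; python3 -m inch '[{"dp":[-0.1,-0.12,0],"angular":[0,0,0]},{"dp":[-0.2,-0.24,0],"angular":[0,0,0]},{"dp":[-0.3,-0.36,0],"angular":[0,0,0]},{"dp":[-0.4,-0.48,0],"angular":[0,0,0]},{"dp":[-0.5,-0.6,0],"angular":[0,0,0]}]' >/dev/null;python3 -m inch '[{"dp":[-0.12,-0.1,0],"angular":[0,0,0]},{"dp":[-0.24,-0.2,0],"angular":[0,0,0]},{"dp":[-0.36,-0.3,0],"angular":[0,0,0]},{"dp":[-0.36,-0.3,0],"angular":[0,0,0]},{"dp":[-0.36,-0.3,0],"angular":[0,0,0]}]'; python3 - <<'E'
from h import *
a,_=get_image("top");b,_=get_image("side");cv2.imwrite("pics/end.png",cv2.resize(np.hstack([a[120:280,130:400],b[100:260,210:400]]),None,fx=1.7,fy=1.7))
E
```

```text
t: 29.55
eef_pos: [565.2, -112.7, 78.4]
eef_rot: [-3.141, -0.0, 1.535]
contact_force: [0.9, 0.1, 0.2]
gripper_width: 81.0
finger_force: 0.0
t: 31.25
eef_pos: [332.2, -320.1, 199.3]
eef_rot: [3.141, 0.0, 1.533]
contact_force: [0.0, 1.6, 0.9]
gripper_width: 81.0
finger_force: 0.0
```

View pics/end.png

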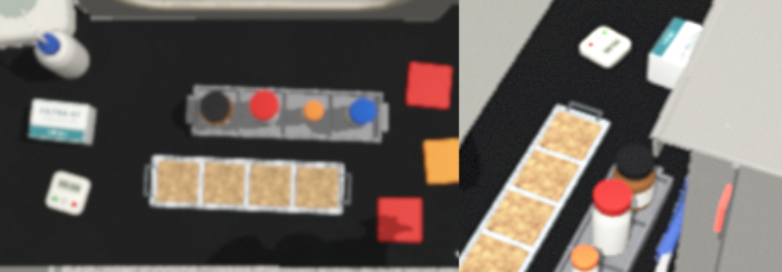

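All four stand upright in the grey rack, from left to right: jar (215,107), red (264,105), orange (314,110), blue (362,110). The timer and carton have not moved.

```bash
python3 -c "
from rig import ticket
print(ticket.job_done())"
```

```text
the job is handed in; nothing more can be done
None
```

I moved all four bottles into the grey rack in reverse order (left to right: jar, red, orange, blue), each upright in its own compartment, with the timer and carton untouched, and handed the job in at about 31 s; the hand-in returned no verdict.

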